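Move three solutions on: weigh, stir, cool

TASK

Three solutions are in work at the lab bench and each must move on to its next station: the conical flask from the balance pan to the magnetic stirrer, the brown bottle from the stirrer to the cooling plate, and the low jar from the cooling plate to the balance. Every station holds one vessel, so the empty cork mat is free for parking one meanwhile. Carry the vessels upright, set each down gently in the middle of its place (never let it drop), and leave the timer, the tube rack and the tip box where they stand.

Things in the scene. Friction and masses are not known exactly. Their poses are not given: they have to be found in the camera images.
- flask_center (a point): Conical flask of frosted white plastic with a ribbed grey screw cap, closed; 104 mm tall, base 64 mm across, narrowing from 5 mm above the base to a 33 mm neck at 68 mm; the cap is 38 mm across and spans 80 to 104 mm above the base. About 160 g. Starts on the balance. This point is on its axis, half-way up (52 mm above its underside); z axis up.
- bottle_center (a point): Round brown bottle with white paper band and a ribbed grey screw cap, closed; 108 mm tall, body 56 mm across up to 68 mm, shoulder to a 33 mm neck; the cap is 38 mm across and spans 84 to 108 mm above the base. About 220 g. Starts on the stirrer. This point is on its axis, half-way up (54 mm above its underside); z axis up.
- jar_center (a point): Low straight-sided jar of frosted white plastic with a wide ribbed grey screw lid, closed; 62 mm tall, body 54 mm across, the lid 58 mm across and spanning 42 to 62 mm above the base. About 150 g. Starts on the cooling plate. This point is on its axis, half-way up (31 mm above its underside); z axis up.
- balance_place (a point): Middle of the top of the balance's round steel pan, 120 mm across, 50 mm above the bench, where a vessel stands. The balance is a light grey housing 142 mm wide, its display and keys sloping down towards its own -x side (137 mm from the pan's centre); +x side 68 mm from the centre. Fixed. Axes: the balance's own, z axis up.
- stirrer_place (a point): Middle of the top of the magnetic stirrer's square white ceramic plate, 122 x 122 mm, 70 mm above the bench, where a vessel stands. White housing 132 mm wide, one round black knob on the sloping front on its own -x side (117 mm from the centre); +x side 68 mm from the centre. Fixed. Axes: the stirrer's own, z axis up.
- cooler_place (a point): Middle of the top of the cooling plate's square bare aluminium plate, 118 x 118 mm, 60 mm above the bench, where a vessel stands. Dark grey housing 138 mm wide with slots along its sides, small black display on its own -x side (127 mm from the centre); +x side 68 mm from the centre. Fixed. Axes: the machine's own, z axis up.
- mat_place (a point): Middle of the top of the square cork mat, 140 x 140 mm, 10 mm above the bench; empty at the start, free for parking a vessel. Fixed. Axes: the mat's own, z axis up.
- timer: White lab timer lying on the bench, 64 x 64 x 18 mm, with a small screen and three keys. Loose, to be left alone. Origin: centre of its underside.
- tube_rack: Yellow block rack for small tubes, 66 mm (its x) x 120 mm (its y) x 40 mm, with some small white capped tubes, 46 mm high in all. Loose, to be left alone. Origin: centre of its underside.
- tip_box: Pipette tip box, dark blue base with a clear lid, 82 mm (its x) x 122 mm (its y) x 78 mm. Loose, to be left alone. Origin: centre of its underside.
There are look-alikes about, which are no part of the job. Leave any green or purple look-alike of the part that bears flask_center alone.

How it is judged:
At the end, for the whole second after the job is handed in: The flask stands on the stirrer's plate, the bottle on the cooling plate and the jar on the balance pan: each upright (within 0.1 rad), its axis within 15 mm of the middle of its place, its underside on the plate (within 6 mm), at rest and released (horizontal distance between flask_center and stirrer_place below 0.015 m and z of flask_center in the frame of stirrer_place between 0.046 and 0.058 m and angle between each of flask_center, bottle_center, jar_center's own z axis and vertical below 0.1 rad and linear speed of each of flask, bottle, jar below 0.02 m/s and angular speed of each of flask, bottle, jar below 0.2 rad/s and horizontal distance between bottle_center and cooler_place below 0.015 m and z of bottle_center in the frame of cooler_place between 0.048 and 0.06 m and horizontal distance between jar_center and balance_place below 0.015 m and z of jar_center in the frame of balance_place between 0.025 and 0.037 m); the robot touches nothing.
It fails at once if a vessel is dropped or thrown: it moves faster than 0.5 m/s while the fingers do not hold it (a free fall of about 13 mm) ((linear speed of flask above 0.5 m/s and contact force between flask and the fingers below 0.1 N) or (linear speed of bottle above 0.5 m/s and contact force between bottle and the fingers below 0.1 N) or (linear speed of jar above 0.5 m/s and contact force between jar and the fingers below 0.1 N)).
It fails at once if a vessel is tipped by more than 0.6 rad (angle between any of flask_center, bottle_center, jar_center's own z axis and vertical above 0.6 rad).
It fails at once if a station or the mat is pressed with more than 60 N (contact force between any of balance, stirrer, cooler, mat and anything else above 60 N).
It fails at once if the timer, the tube rack or the tip box is shifted by more than 20 mm or tipped (distance of any of timer, tube_rack, tip_box from where it was at the start of the episode above 0.02 m or angle between any of timer, tube_rack, tip_box's own z axis and vertical above 0.3 rad).
It also fails if it takes over 115 s, if anything falls off the work surface, if the arm or the gripper's body presses on something with over 40 N, if the wrist force passes 120 N, or if a joint passes its speed limit or range.

ROBOT

A 6-joint arm with a two-finger parallel gripper is mounted at the origin on the work surface. World frame = base frame: x ahead of the robot, y to its left, z up, the work surface at z = 0. Lengths are in m, angles in rad, forces in N, time in s.
With the tool pointing down it reaches from about 0.375 to 0.9 m from the base axis. Payload 3.1 kg.
Tool frame: the origin (TCP) lies midway between the tips of the shut fingers; the grasp point (between the pads) lies pinch_z behind it (pinch_z is the distance from the TCP to the grasp point, in m); y points along the fingers, z is the direction in which the jaws open and shut, and the axes are right-handed (so a half turn about y gives the same grasp; the last joint's range is limited). The gripper opens to 87 mm and grips with 3 to 60 N. Pads are 19 mm wide; open, the fingers measure 117 mm over their backs; the gripper's body (75 mm by 190 mm) begins 51 mm behind the grasp point.
Start: joints at [-1.415, 0.527, 1.433, -0, 1.181, -0.178], TCP at [0.205, -0.59, 0.223] pointing down, gripper open.
Joint ranges: [-3.08, 3.08], [-0.75, 2.2], [0.22, 2.44], [-1.43, 4.57], [0, 2.65], [-2.85, 2.85]. Speed limits (rad/s): [2.79, 2.79, 3.14, 3.14, 3.14, 3.14].

INTERFACE

Orientations are given as a unit quaternion [x, y, z, w].
In Python, from rig import get_obs, camera, hand_in, pinch_z gives the robot as it stands. The module is installed in compiled form; this text tells all that it offers.
- The arm moves only by the tool arm_command, never from a script. Its argument "plan" is a list of rows, each a list of 2 entries, a list of its own where there are three numbers: the shift along the world's x, y, z in units of 25 mm (1.0 is 25 mm), then the turn about the world's z in units of 5 degrees (1.0 is 5 degrees). A call has 1 to 5 rows; each row is the pose to reach, as a shift and turn from the pose commanded when the call began; what a row does not reach only later rows make up. A row lasts 1/10 s, in which the tool goes at most 50 mm and 8.59 degrees, less where a joint would pass 70% of its speed; a pose out of reach is approached as far as the arm can. A call with a gripper value outside its range is refused whole. "fingers" is the opening, from -1 (shut) to 1 (fully open), set as the call begins (left out, the last holds). The fingers move at their own pace and stop on an object; "force" is the grip in N (left out, the last holds). Time passes only in rows, so rows that repeat a pose let the fingers close. It gives the time, the measured TCP pose, the force and the opening at its end, in the units of the state.
- get_obs(): the state, without advancing time (a new reading comes with each control period).
- camera(name): name is "scene" or "side" or "wrist"; returns a dict with "pixels" (384x512x3 uint8, red, green, blue), "camera_matrix" (3x3 intrinsics, pixels), "R" (3x3) and "t" (3): a world point X has camera coordinates R X + t. Camera axes: x right, y down, z forward; pixel columns grow to the right and rows downward; lengths in m; the calibration is good to about 2 mm. A picture is of the moment at which its call begins. There is no depth.
- hand_in(): hands the job in, once; it reports no verdict.
The state is a dict: "time": time; "q": joint angles; "joint_velocities": joint speeds; "joint_torque": joint torques, N m; "position": TCP position; "tool_rot": TCP orientation; "ft_force": force on the tool from outside, world axes, zero at the start; "moment": the same for the moment, N m; "grip_width": finger opening in m.
Only numpy, scipy, OpenCV 4.12 (cv2) and the standard library are available. Lean on these libraries where they do the work, as an engineer would, in place of code of your own. Each camera call takes 0.05 s, during which the arm holds its last target.

## Working session

There is one attempt and no reset: what is moved stays moved. The work goes in short steps, Python scripts to look and compute and a tool call to move; the robot and the scene stay as the last step left them, time stands still between calls to the robot, and variables do not carry over. Pictures are saved under pics/ and viewed, and the job is handed in when it is done.

Besides the shell and the picture viewer there is one more tool, called after "Emit:" by a JSON object that holds its "api" and its "payload". arm_command: Moves the arm, as the interface text tells. Its arguments: {"type":"object","properties":{"plan":{"type":"array"},"fingers":{"type":"number"},"force":{"type":"number"}},"required":["plan"]}

```bash
mkdir -p pics
cat > h.py <<'E'
import numpy as np, cv2
from rig import get_obs, camera, hand_in, pinch_z
def snap(name,fn):
    c=camera(name); cv2.imwrite('pics/'+fn,np.asarray(c['pixels'])[:,:,::-1]); 
    np.savez('pics/'+fn+'.npz',**{k:np.asarray(v) for k,v in c.items()}); return c
def load(fn): return dict(np.load('pics/'+fn+'.npz'))
def ray(c,u,v):
    d=np.linalg.inv(c['camera_matrix'])@np.array([u,v,1.]); R=np.array(c['R']); 
    o=-R.T@np.array(c['t']); return o,R.T@d
def onz(c,u,v,z):
    o,d=ray(c,u,v); return o+d*(z-o[2])/d[2]
def tri(pairs):
    A=np.zeros((3,3));b=np.zeros(3);L=[]
    for c,u,v in pairs:
        o,d=ray(c,u,v); d=d/np.linalg.norm(d); P=np.eye(3)-np.outer(d,d); A+=P;b+=P@o;L.append((o,P))
    x=np.linalg.solve(A,b); return x,[float(np.linalg.norm(P@(x-o))) for o,P in L]
def proj(c,X):
    p=np.array(c['camera_matrix'])@(np.array(c['R'])@np.array(X)+np.array(c['t'])); return p[:2]/p[2]
E
python3 - <<'E'
from h import *
for n in ['scene','side','wrist']:
    c=snap(n,n+'0.png'); o,d=ray(c,256,192); print(n,o,d)
print(get_obs(), pinch_z if not callable(pinch_z) else pinch_z())
E
```

```text
scene [1.09521505 0.05644553 0.91540514] [-0.5979986  -0.08344311 -0.79722791]
side [0.04679568 0.71150479 0.9038252 ] [ 0.3648258  -0.59646773 -0.71556067]
wrist [ 0.27528737 -0.56621457  0.38298881] [-0.24754665 -0.08418983 -0.96529056]
{'time': 0.15, 'q': array([-1.41547976e+00,  5.28278181e-01,  1.43359579e+00, -1.76108007e-05,
        1.18140829e+00, -1.78494525e-01]), 'joint_velocities': array([ 0.00153309, -0.00331375, -0.00418109,  0.00048754,  0.00152306,
       -0.00118639]), 'joint_torque': array([ 5.00199676e-04, -4.40430272e+01, -1.76842976e+01,  6.32978906e-02,
        5.52800274e-02, -9.70895667e-05]), 'position': array([ 0.20471716, -0.58992943,  0.22178461]), 'tool_rot': array([-0.11747398,  0.69787728, -0.69668249,  0.11747631]), 'ft_force': array([ 0.26486782, -0.35820001,  0.20941801]), 'moment': array([ 0.0682098 , -0.0030364 , -0.04505405]), 'grip_width': 0.08716646383073216} 0.0187
```

View pics/scene0.png

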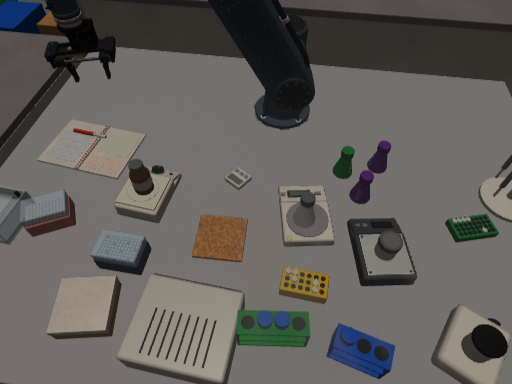

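View pics/side0.png

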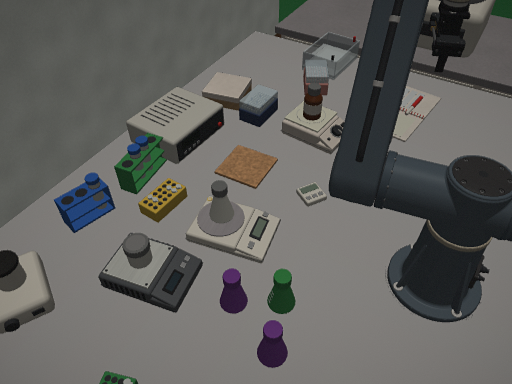

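View pics/wrist0.png

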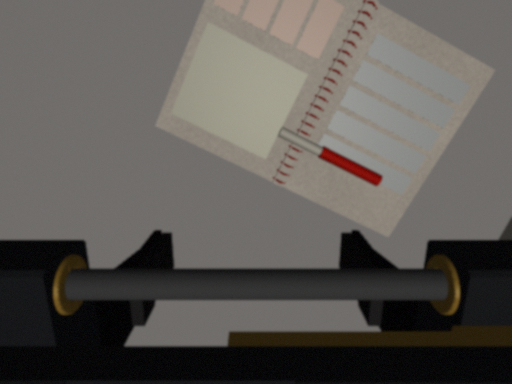

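Run:
```python
from h import *
a=cv2.imread('pics/scene0.png');b=cv2.imread('pics/side0.png')
cv2.imwrite('pics/c1.png',cv2.resize(a[120:300,260:430],None,fx=3.2,fy=3.2,interpolation=cv2.INTER_CUBIC))
cv2.imwrite('pics/c2.png',cv2.resize(a[150:270,80:260],None,fx=4,fy=4,interpolation=cv2.INTER_CUBIC))
cv2.imwrite('pics/c3.png',cv2.resize(b[170:320,90:300],None,fx=3.6,fy=3.6,interpolation=cv2.INTER_CUBIC))
cv2.imwrite('pics/c4.png',cv2.resize(b[60:200,200:360],None,fx=4,fy=4,interpolation=cv2.INTER_CUBIC))
```

```text
(no output)
```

View pics/c1.png

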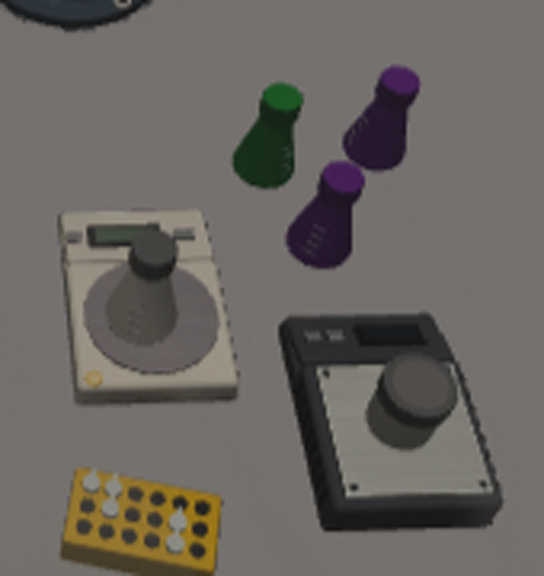

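View pics/c2.png

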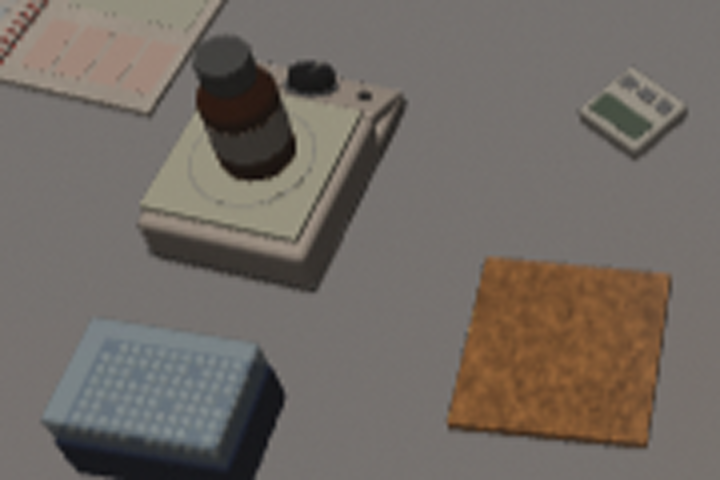

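View pics/c3.png

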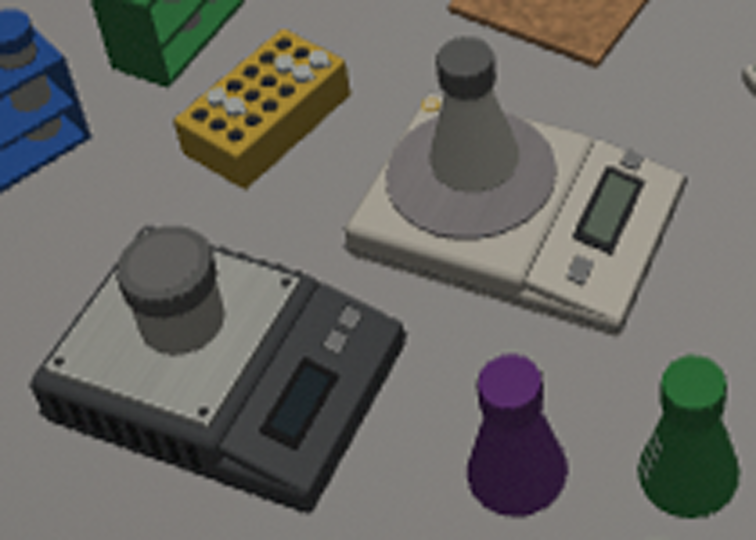

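View pics/c4.png

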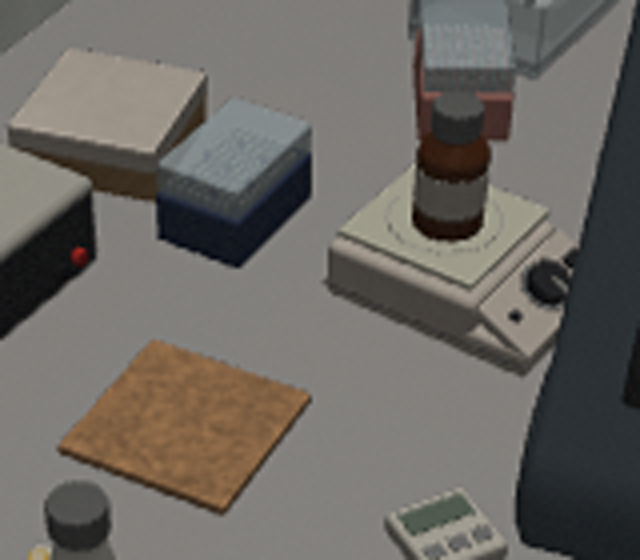

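```bash
cat > m.py <<'E'
from h import *
S=load('scene0.png');D=load('side0.png')
def u(p,s,o): return ((p[0]+.5)/s-.5+o[0],(p[1]+.5)/s-.5+o[1])
c1=lambda *p:u(p,3.2,(260,120)); c2=lambda *p:u(p,4,(80,150)); c3=lambda *p:u(p,3.6,(90,170)); c4=lambda *p:u(p,4,(200,60))
P={'mat':[(c2(487,260),c4(310,398)),(c2(670,274),c4(222,511)),(c2(648,445),c4(60,450)),(c2(449,427),c4(155,340))],
'stir':[(c2(363,108),c4(468,281)),(c2(299,240),c4(340,233)),(c2(141,210),c4(400,168))],
'cool':[(c1(316,362),c3(300,280)),(c1(461,365),c3(209,424)),(c1(493,493),c3(47,368)),(c1(345,497),c3(150,228))],
'pan':[(c1(151,316),c3(471,172))],
'flaskcap':[(c1(154,247),c3(467,58))],'botcap':[(c2(224,53),c4(459,107))],'jarlid':[(c1(420,383),c3(167,257))]}
for k,v in P.items():
    X=[]
    for a,b in v:
        x,e=tri([(S,*a),(D,*b)]); X.append(x); print(k,x.round(4),np.round(e,4))
    if len(X)==4: print(' centre',np.mean(X,0).round(4), [round(float(np.linalg.norm(X[i]-X[(i+1)%4])),3) for i in range(4)], 'edge yaw', np.degrees(np.arctan2(*(X[3]-X[0])[[1,0]])).round(1))
    if len(X)==3: print(' centre',((X[0]+X[2])/2).round(4),[round(float(np.linalg.norm(X[i]-X[i+1])),3) for i in range(2)], 'yaw',np.degrees(np.arctan2(*(X[1]-X[0])[[1,0]])).round(1))
E
python3 m.py
```

```text
mat [ 0.5212 -0.1887  0.0055] [0.0005 0.0005]
mat [ 0.515  -0.0501  0.0079] [0.0003 0.0003]
mat [ 0.6523 -0.0442  0.0057] [0.0014 0.0014]
mat [ 0.6592 -0.1834  0.0071] [0.0027 0.0027]
 centre [ 0.5869 -0.1166  0.0065] [0.139, 0.137, 0.139, 0.138] edge yaw 2.2
stir [ 0.446  -0.2942  0.0753] [0.0007 0.0007]
stir [ 0.5628 -0.308   0.0673] [0.0015 0.0015]
stir [ 0.5614 -0.4199  0.0688] [0.0055 0.0055]
 centre [ 0.5037 -0.3571  0.0721] [0.118, 0.112] yaw -6.7
cool [0.5508 0.2635 0.0616] [0.0007 0.0007]
cool [0.5327 0.3813 0.0618] [0.0041 0.0041]
cool [0.6479 0.3982 0.0581] [0.0014 0.0014]
cool [0.6688 0.2815 0.0588] [0.002 0.002]
 centre [0.6001 0.3311 0.06  ] [0.119, 0.116, 0.119, 0.119] edge yaw 8.7
pan [0.5151 0.1216 0.0477] [0.0008 0.0008]
flaskcap [0.5169 0.1119 0.1517] [0.001 0.001]
botcap [ 0.4927 -0.3583  0.1774] [0.0002 0.0002]
jarlid [0.5962 0.3263 0.1238] [0.0016 0.0016]
```

Run:
```python
from h import *
from scipy.spatial.transform import Rotation as R
o=get_obs();M=R.from_quat(o['tool_rot']).as_matrix();print(M.round(3));c=load('wrist0.png');cam=-c['R'].T@c['t'];print(M.T@(cam-o['position']))
```

```text
[[-0.945 -0.     0.328]
 [-0.328  0.002 -0.945]
 [-0.    -1.    -0.002]]
[-0.07449062 -0.16118402  0.00044824]
```

Emit:
{"api": "arm_command", "payload": {"plan": [[[2,1.6,0.5],0],[[4,3.2,1],0],[[6,4.8,1.5],0],[[7,5.6,2],0],[[7,5.6,2],0]], "fingers": 1}}

```text
time: 0.65
position: [0.3822, -0.4479, 0.2732]
tool_rot: [-0.118, 0.697, -0.697, 0.119]
ft_force: [0.4, -0.7, 0.2]
grip_width: 0.0872
```

Run:
```python
from h import *
snap('wrist','w1.png'); print(get_obs()['position'])
```

```text
[ 0.38516175 -0.44595126  0.27451291]
```

View pics/w1.png

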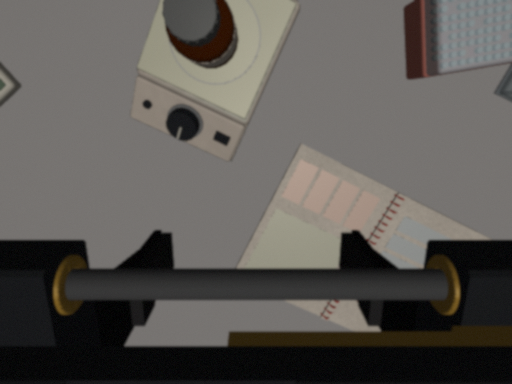

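Emit:
{"api": "arm_command", "payload": {"plan": [[[0.8,1.6,0],0],[[1.4,3,0],0],[[1.4,3.2,0],0],[[1.4,3.2,0],0]]}}

```text
time: 1.1
position: [0.4148, -0.3694, 0.2724]
tool_rot: [-0.118, 0.697, -0.697, 0.118]
ft_force: [-0.1, -0.7, 0.8]
grip_width: 0.0869
```

Run:
```python
from h import *
snap('wrist','w2.png'); print(get_obs()['position'])
```

```text
[ 0.41468365 -0.370745    0.2725225 ]
```

View pics/w2.png

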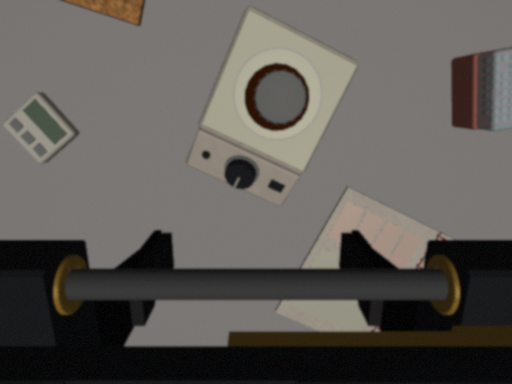

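Run:
```python
from h import *
A=load('w1.png');B=load('w2.png');S=load('scene0.png');D=load('side0.png')
im=B['pixels'][:200,150:400].astype(int)
# plate mask: light, slightly yellowish
m=((im.min(2)>105)&(im[:,:,0]-im[:,:,2]>18)).astype(np.uint8)
n,l,s,c=cv2.connectedComponentsWithStats(m);i=1+s[1:,4].argmax();print(s[i])
cn=max(cv2.findContours((l==i).astype(np.uint8),0,2)[0],key=cv2.contourArea);r=cv2.minAreaRect(cn);b=cv2.boxPoints(r)+[150,0];print(r,b.round(1))
for p in b: print(onz(B,*p,.07).round(4))
print('plate c',onz(B,*b.mean(0),.07))
# cap: grey disc inside
g=((im.max(2)-im.min(2)<14)&(im.max(2)<100)&(im.max(2)>40)).astype(np.uint8)
n,l,s,c=cv2.connectedComponentsWithStats(g)
for j in range(1,n):
    if 800<s[j,4]<8000: print(s[j],c[j]+[150,0],onz(B,*(c[j]+[150,0]),.178))
print('corner left-of-knob height', tri([(A,300,2),(B,357,66)]), tri([(A,243,121),(B,303,172)]), 'knob',tri([(A,183,124),(B,241,173)]),'cap w2+scene+side',tri([(B,281,97),(S,135.5,162.9),(D,314.4,86.4)]))
```

```text
[  51   10  156  161 7737]
((125.30001068115234, 91.9000015258789), (121.19488525390625, 128.3502960205078), 26.56505012512207) [[192.4 122.2]
 [249.8   7.4]
 [358.2  61.6]
 [300.8 176.4]]
[ 0.4418 -0.2896  0.07  ]
[ 0.5642 -0.3114  0.07  ]
[ 0.554 -0.43   0.07 ]
[ 0.4251 -0.4186  0.07  ]
plate c [ 0.49919949 -0.36145424  0.07      ]
[ 104   70   52   54 2187] [279.74577046  96.56332876] [ 0.49313993 -0.36083537  0.178     ]
corner left-of-knob height (array([ 0.55283329, -0.43315571,  0.06241813]), [0.0018465347005479683, 0.0018465347005478987]) (array([ 0.42946729, -0.41832723,  0.07127649]), [0.0013029848635513252, 0.0013029848635513089]) knob (array([ 0.4021155 , -0.35564439,  0.04975385]), [0.0005492486176768462, 0.0005492486176768263]) cap w2+scene+side (array([ 0.49285084, -0.36037985,  0.17625417]), [0.0015693795999890574, 0.0015452071001348356, 0.0005038761844750692])
```

Run:
```python
from h import *
B=load('w2.png')
for p in [(250,9),(357,66),(303,172),(203,128),(278,93)]: print(onz(B,*p,.07).round(4))
cv2.imwrite('pics/w2c.png',cv2.resize(B['pixels'][0:200,180:380,::-1],None,fx=3,fy=3,interpolation=cv2.INTER_CUBIC))
```

```text
[ 0.5629 -0.312   0.07  ]
[ 0.5498 -0.4305  0.07  ]
[ 0.4305 -0.419   0.07  ]
[ 0.4397 -0.3019  0.07  ]
[ 0.4991 -0.3644  0.07  ]
```

View pics/w2c.png

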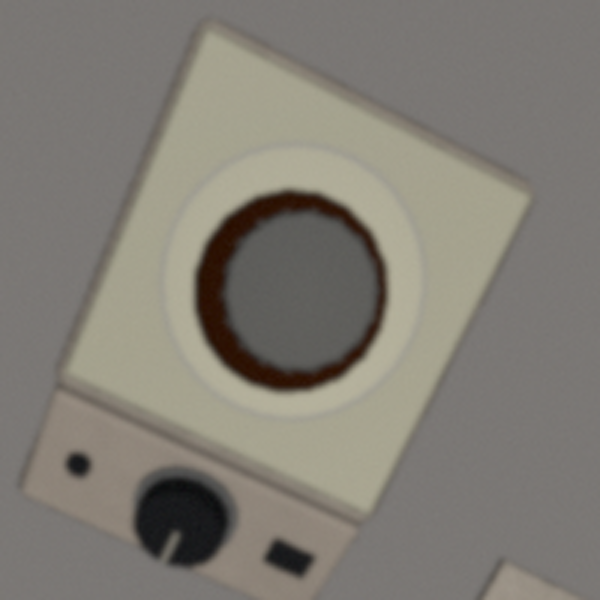

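Emit:
{"api": "arm_command", "payload": {"plan": [[[1.5,0.2,0],0],[[3.1,0.36,0],0],[[3.12,0.36,0],0],[[3.12,0.36,-1.5],0],[[3.12,0.36,-2.5],0]]}}

```text
time: 1.65
position: [0.4917, -0.3629, 0.2086]
tool_rot: [0.117, -0.697, 0.697, -0.117]
ft_force: [-0.7, 0.2, -0.0]
grip_width: 0.0867
```

Emit:
{"api": "arm_command", "payload": {"plan": [[[0,0,-1],0],[[0,0,-2],0],[[0,0,-2.54],0],[[0,0,-2.54],0]]}}

```text
time: 2.05
position: [0.4909, -0.3616, 0.1443]
tool_rot: [-0.118, 0.699, -0.696, 0.116]
ft_force: [-0.7, -0.3, 0.1]
grip_width: 0.0872
```

Emit:
{"api": "arm_command", "payload": {"plan": [[[0,0,0],0],[[0,0,0],0],[[0,0,0],0],[[0,0,0],0],[[0,0,0],0]], "fingers": -1, "force": 20}}

```text
time: 2.55
position: [0.4931, -0.3616, 0.1472]
tool_rot: [0.117, -0.697, 0.698, -0.118]
ft_force: [-0.5, -0.4, 0.6]
grip_width: 0.0549
```

Emit:
{"api": "arm_command", "payload": {"plan": [[[0,0,0],0],[[0,0,0],0],[[0,0,0],0]]}}

```text
time: 2.85
position: [0.4927, -0.361, 0.1466]
tool_rot: [-0.118, 0.698, -0.697, 0.117]
ft_force: [0.1, 0.6, 1.7]
grip_width: 0.0394
```

Emit:
{"api": "arm_command", "payload": {"plan": [[[0,0,0],0],[[0,0,0],0],[[0,0,0],0]]}}

```text
time: 3.15
position: [0.4927, -0.3611, 0.1466]
tool_rot: [-0.118, 0.698, -0.697, 0.117]
ft_force: [-0.7, 2.3, 3.9]
grip_width: 0.0391
```

Emit:
{"api": "arm_command", "payload": {"plan": [[[0,0,0.2],0],[[0,0,0.6],0],[[0,0,1.2],0],[[0,0,1.6],0],[[0,0,1.6],0]]}}

```text
time: 3.65
position: [0.4938, -0.3627, 0.1885]
tool_rot: [0.117, -0.696, 0.699, -0.118]
ft_force: [0.5, -0.7, -2.7]
grip_width: 0.0375
```

Run:
```python
from h import *
c=snap('side','s1.png');cv2.imwrite('pics/s1c.png',cv2.resize(c['pixels'][40:180,210:380,::-1],None,fx=4,fy=4))
```

```text
(no output)
```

View pics/s1c.png

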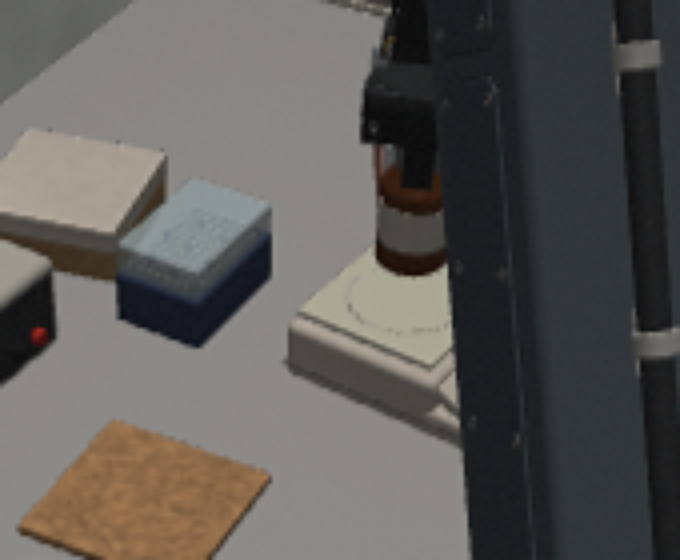

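Emit:
{"api": "arm_command", "payload": {"plan": [[[0.3,0.8,0.3],0],[[0.8,2,0.5],0],[[1.3,3.4,0.5],0],[[1.8,4.8,0.5],0],[[2.3,6,0.5],0]]}}

```text
time: 4.2
position: [0.5499, -0.2094, 0.1983]
tool_rot: [-0.118, 0.698, -0.697, 0.117]
ft_force: [-0.2, 0.5, -2.5]
grip_width: 0.0377
```

Emit:
{"api": "arm_command", "payload": {"plan": [[[0.5,1.3,0],0],[[1,2.6,0],0],[[1.3,3.4,0],0],[[1.46,3.76,0],0],[[1.46,3.76,0],0]]}}

```text
time: 4.7
position: [0.5868, -0.1164, 0.1985]
tool_rot: [-0.118, 0.697, -0.697, 0.118]
ft_force: [-0.3, -0.2, -3.0]
grip_width: 0.0375
```

Run:
```python
from h import *
c=snap('scene','s2.png');d=snap('wrist','w3.png')
cv2.imwrite('pics/s2c.png',np.hstack([cv2.resize(c['pixels'][150:290,130:330,::-1],None,fx=2,fy=2),cv2.resize(d['pixels'][:,:,::-1],(373,280))]))
print(get_obs()['position'])
```

```text
[ 0.58645247 -0.11829668  0.19870148]
```

View pics/s2c.png

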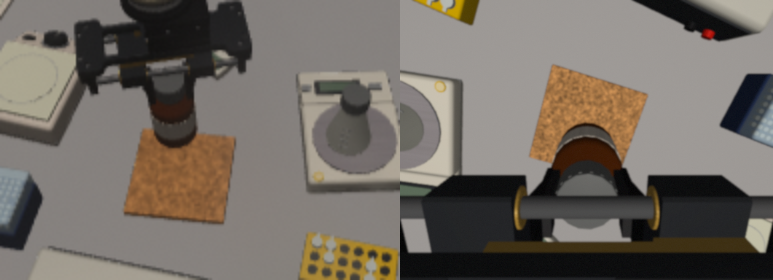

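Emit:
{"api": "arm_command", "payload": {"plan": [[[0,0,-0.8],0],[[0,0,-1.8],0],[[0,0,-2.8],0],[[0,0,-3.5],0],[[0,0,-4],0]]}}

```text
time: 5.3
position: [0.5858, -0.119, 0.0975]
tool_rot: [-0.117, 0.698, -0.697, 0.116]
ft_force: [0.7, 0.3, -2.5]
grip_width: 0.0376
```

Emit:
{"api": "arm_command", "payload": {"plan": [[[0,0,-0.2],0],[[0,0,-0.35],0],[[0,0,-0.45],0],[[0,0,-0.5],0],[[0,0,-0.5],0]]}}

```text
time: 5.8
position: [0.5877, -0.1179, 0.0878]
tool_rot: [0.117, -0.697, 0.698, -0.118]
ft_force: [0.2, -0.2, 1.2]
grip_width: 0.0376
```

Emit:
{"api": "arm_command", "payload": {"plan": [[[0,0,0],0],[[0,0,0],0],[[0,0,0],0],[[0,0,0],0],[[0,0,0],0]], "fingers": 1}}

```text
time: 6.3
position: [0.5867, -0.1174, 0.0864]
tool_rot: [-0.118, 0.697, -0.697, 0.117]
ft_force: [0.4, -0.1, 0.5]
grip_width: 0.0697
```

Emit:
{"api": "arm_command", "payload": {"plan": [[[0,0,0],0],[[0,0,0],0],[[0,0,0.5],0],[[0,0,1.5],0],[[0,0,3],0]]}}

```text
time: 6.8
position: [0.5853, -0.117, 0.1612]
tool_rot: [-0.119, 0.698, -0.696, 0.116]
ft_force: [-0.6, -0.2, -0.4]
grip_width: 0.0868
```

Emit:
{"api": "arm_command", "payload": {"plan": [[[0,0,1.5],0],[[0,0,3],0],[[-1.2,1.2,4],0],[[-2.4,2.8,4],0],[[-3.6,4.4,4],0]]}}

```text
time: 7.3
position: [0.4964, -0.0069, 0.2636]
tool_rot: [0.116, -0.697, 0.698, -0.118]
ft_force: [-0.1, 1.5, -1.0]
grip_width: 0.0871
```

Run:
```python
from h import *
d=snap('wrist','w4.png');c=snap('scene','s4.png')
print(get_obs()['position'])
```

```text
[ 0.4910277  -0.00288943  0.26223518]
```

View pics/w4.png

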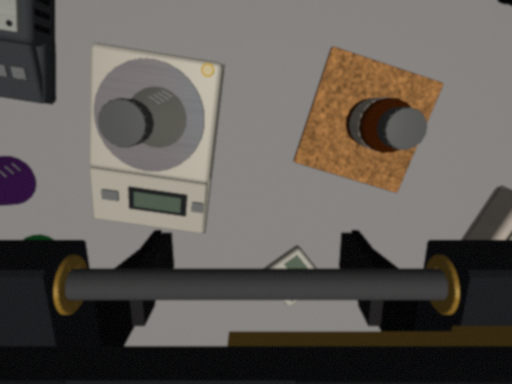

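View pics/s4.png

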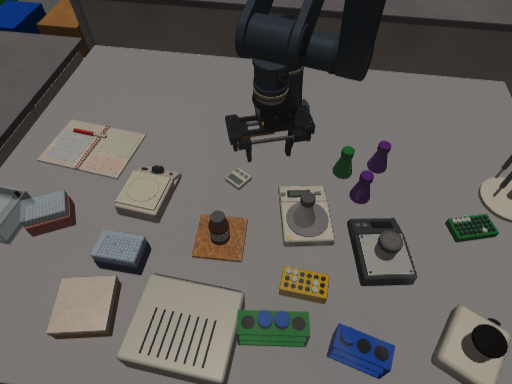

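Run:
```python
from h import *
W=load('w4.png');S=load('scene0.png');D=load('side0.png')
print('pan',onz(W,149.5,114,.05),'mat',[onz(W,*p,.01).round(4) for p in [(335,47),(442,84),(397,191),(294,160)]])
print('flask cap',onz(W,125,122.5,.154),'bottle cap',onz(W,406,128,.118))
f=((154+.5)/3.2+259.5,(247.5)/3.2+119.5); g=(467.5/3.6+89.5,58.5/3.6+169.5)
print('tri flask cap',tri([(W,125,122.5),(S,*f),(D,*g)]))
p=(151.5/3.2+259.5,316.5/3.2+119.5); q=(471.5/3.6+89.5,172.5/3.6+169.5)
print('tri pan',tri([(W,149.5,114),(S,*p),(D,*q)]))
cv2.imwrite('pics/w4c.png',cv2.resize(W['pixels'][30:240,60:250,::-1],None,fx=3,fy=2.8))
```

```text
pan [0.51655146 0.12046116 0.05      ] mat [array([ 0.6519, -0.0491,  0.01  ]), array([ 0.6558, -0.1826,  0.01  ]), array([ 0.5213, -0.1888,  0.01  ]), array([ 0.5158, -0.051 ,  0.01  ])]
flask cap [0.51779053 0.10833277 0.154     ] bottle cap [ 0.58854598 -0.11767317  0.118     ]
tri flask cap (array([0.51703299, 0.11092859, 0.15076635]), [0.0014315390437375326, 0.0018487081665237786, 0.0006058955484607295])
tri pan (array([0.51554832, 0.12139541, 0.04751385]), [0.0007014749465849, 0.0009028100716472457, 0.0009822796667428074])
```

Emit:
{"api": "arm_command", "payload": {"plan": [[[-0.7,1.2,0],0],[[-1.4,2.4,0],0],[[-1.4,3.2,0],0],[[-1.4,3.2,0],0]]}}

```text
time: 7.8
position: [0.4616, 0.0741, 0.2624]
tool_rot: [-0.118, 0.697, -0.697, 0.119]
ft_force: [-0.1, -0.5, -0.3]
grip_width: 0.0868
```

Run:
```python
from h import *
c=snap('wrist','w5.png'); print(get_obs()['position'])
```

```text
[0.46222132 0.07293586 0.26234282]
```

View pics/w5.png

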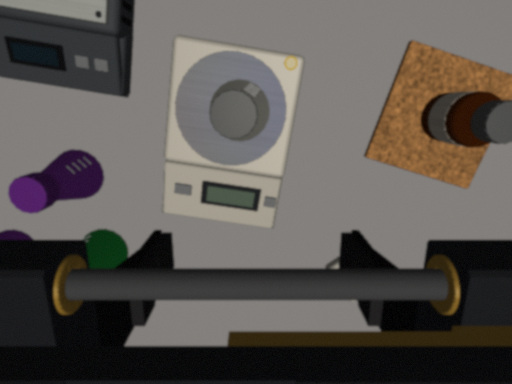

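Run:
```python
from h import *
W=load('w4.png');V=load('w5.png')
print('pan',onz(V,231,108,.05),tri([(W,149.5,114),(V,231,108)]))
print('cap',onz(V,236,114,.154),tri([(W,125,122.5),(V,236,114)]))
```

```text
pan [0.51567746 0.12076957 0.05      ] (array([0.51588091, 0.12106132, 0.04734914]), [0.00034421826333766393, 0.0003442182633374957])
cap [0.51717746 0.1094309  0.154     ] (array([0.51702875, 0.10961945, 0.15010145]), [6.837355436391249e-05, 6.837355436400077e-05])
```

Emit:
{"api": "arm_command", "payload": {"plan": [[[1.1,0.7,0],0],[[2.2,1.46,0],0],[[2.2,1.46,-0.5],0],[[2.2,1.46,-1.8],0],[[2.2,1.46,-3],0]]}}

```text
time: 8.35
position: [0.5186, 0.1077, 0.1863]
tool_rot: [0.116, -0.697, 0.698, -0.118]
ft_force: [0.1, -0.7, -0.1]
grip_width: 0.0868
```

Emit:
{"api": "arm_command", "payload": {"plan": [[[0,0,-1],0],[[0,0,-2],0],[[0,0,-2.56],0],[[0,0,-2.56],0]]}}

```text
time: 8.75
position: [0.5163, 0.1076, 0.1207]
tool_rot: [-0.118, 0.697, -0.697, 0.116]
ft_force: [0.2, 0.6, 0.4]
grip_width: 0.0869
```

Emit:
{"api": "arm_command", "payload": {"plan": [[[0,0,0],0],[[0,0,0],0],[[0,0,0],0],[[0,0,0],0],[[0,0,0],0]], "fingers": -1}}

```text
time: 9.25
position: [0.5171, 0.1091, 0.1231]
tool_rot: [0.117, -0.697, 0.697, -0.118]
ft_force: [-0.7, -0.0, 0.3]
grip_width: 0.0546
```

Emit:
{"api": "arm_command", "payload": {"plan": [[[0,0,0],0],[[0,0,0],0],[[0,0,0],0],[[0,0,0],0],[[0,0,0],0]]}}

```text
time: 9.75
position: [0.5168, 0.1093, 0.1226]
tool_rot: [-0.117, 0.697, -0.697, 0.117]
ft_force: [-0.5, 0.4, 1.5]
grip_width: 0.0373
```

Emit:
{"api": "arm_command", "payload": {"plan": [[[0,0,0],0],[[0,0,0.2],0],[[0,0,0.6],0],[[0,0,1.2],0],[[0,0,1.8],0]]}}

```text
time: 10.25
position: [0.5167, 0.1088, 0.1683]
tool_rot: [0.118, -0.697, 0.697, -0.117]
ft_force: [0.1, -0.1, -2.1]
grip_width: 0.0374
```

Emit:
{"api": "arm_command", "payload": {"plan": [[[0,-0.5,0.8],0],[[0,-1.5,1.6],0],[[-0.1,-2.8,2],0],[[-0.2,-4.2,2],0],[[-0.25,-5.6,2],0]]}}

```text
time: 10.75
position: [0.5105, -0.0323, 0.2188]
tool_rot: [0.117, -0.697, 0.698, -0.118]
ft_force: [0.6, 0.1, -1.4]
grip_width: 0.037
```

Emit:
{"api": "arm_command", "payload": {"plan": [[[-0.05,-1.4,0],0],[[-0.1,-2.8,0],0],[[-0.15,-4.2,0],0],[[-0.2,-5.6,0],0],[[-0.25,-7,0],0]]}}

```text
time: 11.25
position: [0.5039, -0.2076, 0.2182]
tool_rot: [0.117, -0.697, 0.698, -0.117]
ft_force: [1.2, -0.1, -1.5]
grip_width: 0.0376
```

Emit:
{"api": "arm_command", "payload": {"plan": [[[-0.05,-1.4,0],0],[[-0.1,-2.8,0],0],[[-0.15,-4.2,0],0],[[-0.2,-5.4,0],0],[[-0.26,-6.34,0],0]]}}

```text
time: 11.75
position: [0.4974, -0.3669, 0.2181]
tool_rot: [0.117, -0.697, 0.698, -0.117]
ft_force: [0.7, 0.2, -1.6]
grip_width: 0.0375
```

Emit:
{"api": "arm_command", "payload": {"plan": [[[0,0,0],0],[[0,0,-0.4],0],[[0,0,-1],0],[[0,0,-1.6],0],[[0,0,-2],0]]}}

```text
time: 12.25
position: [0.4971, -0.3621, 0.166]
tool_rot: [-0.119, 0.698, -0.696, 0.117]
ft_force: [-1.0, 0.2, -1.6]
grip_width: 0.0374
```

Run:
```python
from h import *
c=snap('scene','s6.png');d=snap('side','d6.png')
cv2.imwrite('pics/s6c.png',np.hstack([cv2.resize(c['pixels'][130:270,80:220,::-1],None,fx=2.8,fy=2.8),cv2.resize(d['pixels'][50:190,250:390,::-1],None,fx=2.8,fy=2.8)]))
print(get_obs()['position'],get_obs()['grip_width'])
```

```text
[ 0.49682703 -0.36224088  0.16559575] 0.03719811540810911
```

View pics/s6c.png

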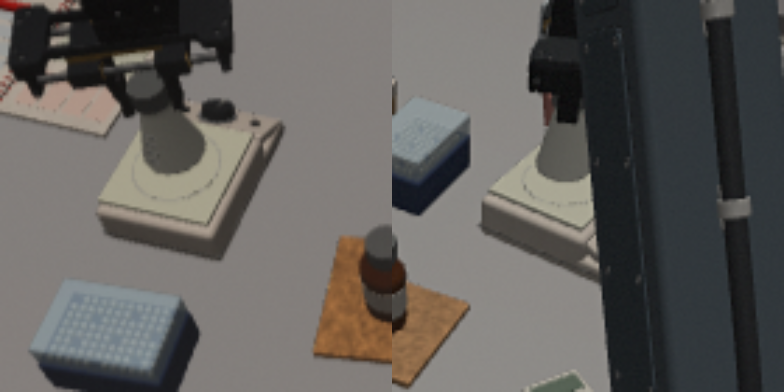

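Emit:
{"api": "arm_command", "payload": {"plan": [[[0,0,-0.3],0],[[0,0,-0.6],0],[[0,0,-0.8],0],[[0,0,-0.9],0],[[0,0,-0.96],0]]}}

```text
time: 12.85
position: [0.4977, -0.3645, 0.1433]
tool_rot: [-0.117, 0.697, -0.697, 0.117]
ft_force: [-0.1, -0.4, -1.3]
grip_width: 0.0374
```

Emit:
{"api": "arm_command", "payload": {"plan": [[[0,0,-0.04],0],[[0,0,-0.06],0],[[0,0,-0.06],0]]}}

```text
time: 13.15
position: [0.498, -0.3645, 0.1426]
tool_rot: [0.117, -0.697, 0.697, -0.118]
ft_force: [0.1, 0.9, 1.1]
grip_width: 0.0374
```

Contact (force sign changed). Release and rise.

Emit:
{"api": "arm_command", "payload": {"plan": [[[0,0,0],0],[[0,0,0],0],[[0,0,0],0],[[0,0,0],0],[[0,0,0],0]], "fingers": 1}}

```text
time: 13.65
position: [0.4978, -0.3646, 0.142]
tool_rot: [0.117, -0.697, 0.697, -0.117]
ft_force: [-0.4, 0.4, -0.2]
grip_width: 0.0694
```

Emit:
{"api": "arm_command", "payload": {"plan": [[[0,0,0],0],[[0,0,0],0],[[0,0,0.5],0],[[0,0,1.8],0],[[0,0,3.3],0]]}}

```text
time: 14.15
position: [0.4971, -0.3639, 0.2249]
tool_rot: [-0.118, 0.698, -0.696, 0.117]
ft_force: [0.7, -0.4, -0.1]
grip_width: 0.0866
```

Emit:
{"api": "arm_command", "payload": {"plan": [[[0,0,1.3],0],[[-1.2,0,1.8],0],[[-2.8,0,1.8],0],[[-3,0,1.8],0],[[-3,0,1.8],0]]}}

```text
time: 14.65
position: [0.4221, -0.3646, 0.2707]
tool_rot: [0.117, -0.697, 0.698, -0.117]
ft_force: [0.2, -0.6, -0.4]
grip_width: 0.0871
```

Run:
```python
from h import *
c=snap('wrist','w7.png'); print(get_obs()['position'])
```

```text
[ 0.42309069 -0.36485641  0.27042112]
```

View pics/w7.png

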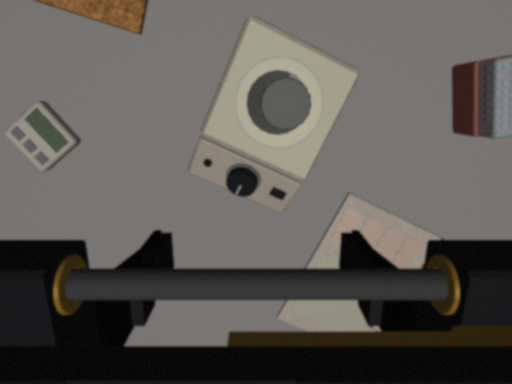

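Emit:
{"api": "arm_command", "payload": {"plan": [[[0.3,1.8,0],0],[[0.6,3.6,0],0],[[0.9,5.4,0],0],[[1.2,7.2,0],0],[[1.5,9,0],0]]}}

```text
time: 15.2
position: [0.4618, -0.1376, 0.2697]
tool_rot: [0.117, -0.697, 0.697, -0.118]
ft_force: [0.5, -0.6, -0.4]
grip_width: 0.0868
```

Emit:
{"api": "arm_command", "payload": {"plan": [[[0.3,1.8,0],0],[[0.6,3.6,0],0],[[0.9,5.4,0],0],[[1.2,7.2,0],0],[[1.5,9,0],0]]}}

```text
time: 15.7
position: [0.4991, 0.0883, 0.2697]
tool_rot: [-0.117, 0.697, -0.697, 0.118]
ft_force: [0.9, 0.8, -0.7]
grip_width: 0.0872
```

Emit:
{"api": "arm_command", "payload": {"plan": [[[0.3,1.8,0],0],[[0.6,3.6,0],0],[[0.8,5.4,0],0],[[0.9,7,0],0],[[0.9,7,0],0]]}}

```text
time: 16.2
position: [0.5209, 0.2666, 0.2693]
tool_rot: [-0.119, 0.698, -0.696, 0.12]
ft_force: [-0.2, -0.5, 0.1]
grip_width: 0.087
```

Run:
```python
from h import *
c=snap('wrist','w8.png'); print(get_obs()['position'])
```

```text
[0.52057787 0.26391989 0.26910864]
```

View pics/w8.png

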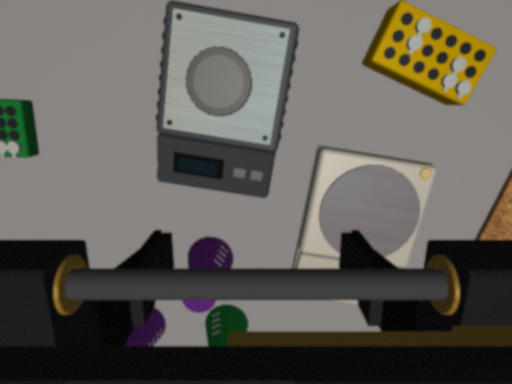

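Emit:
{"api": "arm_command", "payload": {"plan": [[[0.3,1.2,0],0],[[0.3,2,0],0],[[0.3,2,0],0],[[0.3,2,0],0]]}}

```text
time: 16.65
position: [0.5278, 0.3097, 0.2692]
tool_rot: [0.118, -0.697, 0.698, -0.117]
ft_force: [0.1, -0.1, -0.1]
grip_width: 0.0874
```

Run:
```python
from h import *
c=snap('wrist','w9.png'); print(get_obs()['position'])
for f in ['w8','w9']:
    im=load(f+'.png')['pixels'][:230]; g=cv2.GaussianBlur(cv2.cvtColor(im,cv2.COLOR_RGB2GRAY),(5,5),1)
    print(f,cv2.HoughCircles(g,cv2.HOUGH_GRADIENT,1,60,param1=60,param2=20,minRadius=26,maxRadius=42))
```

```text
[0.52779676 0.30937432 0.26927652]
w8 [[[217.5  81.5  34.4]
  [378.5 207.5  41.4]]]
w9 [[[260.5 105.5  33.2]]]
```

View pics/w9.png

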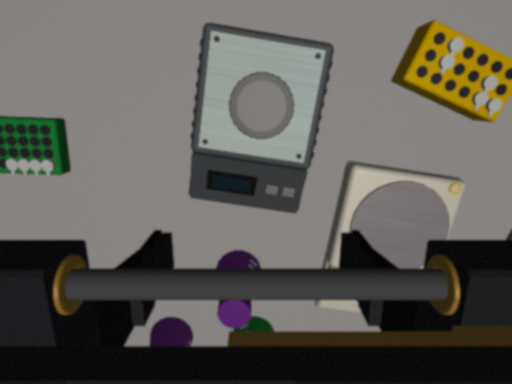

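Run:
```python
from h import *
A=load('w8.png');B=load('w9.png')
a=[(179,17),(282,34),(265,139),(169,121)];b=[(217,39),(318,57),(298,156),(206,141)]
T=[tri([(A,*p),(B,*q)]) for p,q in zip(a,b)]
for t in T: print(t[0].round(4),np.round(t[1],4))
print('c',np.mean([t[0] for t in T],0), np.mean([onz(A,*p,.06) for p in a],0),np.mean([onz(B,*p,.06) for p in b],0))
print('lid',tri([(A,217.5,81.5),(B,261.5,105.5)]),onz(A,217.5,81.5,.122),onz(B,261.5,105.5,.122))
print('purple',onz(B,238,268,.0),'pan',onz(A,369,211,.05))
```

```text
[0.6407 0.3897 0.0606] [0.0002 0.0002]
[0.658  0.2884 0.0682] [0.0007 0.0007]
[0.5554 0.2677 0.0455] [0.0003 0.0003]
[0.5417 0.3694 0.0722] [0.0001 0.0001]
c [0.5989381  0.32882328 0.06163636] [0.59927759 0.32972898 0.06      ] [0.59919308 0.32953182 0.06      ]
lid (array([0.59510092, 0.32746314, 0.12515443]), [0.0003306078909963178, 0.0003306078909963764]) [0.59481278 0.32789643 0.122     ] [0.59539609 0.32734556 0.122     ]
purple [0.37482306 0.28248635 0.        ] pan [0.51724154 0.12328379 0.05      ]
```

Emit:
{"api": "arm_command", "payload": {"plan": [[[1.3,0.4,0],0],[[2.68,0.72,0],0],[[2.68,0.72,-1],0],[[2.68,0.72,-2.5],0],[[2.68,0.72,-4],0]]}}

```text
time: 17.2
position: [0.5958, 0.3269, 0.1692]
tool_rot: [0.116, -0.697, 0.697, -0.117]
ft_force: [0.3, 0.3, -0.9]
grip_width: 0.0869
```

Emit:
{"api": "arm_command", "payload": {"plan": [[[0,0,-0.8],0],[[0,0,-1.8],0],[[0,0,-2.6],0],[[0,0,-3.05],0],[[0,0,-3.05],0]]}}

```text
time: 17.7
position: [0.5938, 0.3269, 0.0916]
tool_rot: [0.118, -0.697, 0.698, -0.116]
ft_force: [0.3, 0.1, -0.1]
grip_width: 0.0866
```

Emit:
{"api": "arm_command", "payload": {"plan": [[[0,0,0],0],[[0,0,0],0],[[0,0,0],0],[[0,0,0],0],[[0,0,0],0]], "fingers": -1}}

```text
time: 18.2
position: [0.5951, 0.3286, 0.0941]
tool_rot: [0.117, -0.697, 0.697, -0.118]
ft_force: [0.7, -0.6, 2.4]
grip_width: 0.0575
```

Emit:
{"api": "arm_command", "payload": {"plan": [[[0,0,0],0],[[0,0,0],0],[[0,0,0],0]]}}

```text
time: 18.5
position: [0.5952, 0.3287, 0.0941]
tool_rot: [-0.117, 0.697, -0.697, 0.118]
ft_force: [-1.4, -0.6, 5.3]
grip_width: 0.0573
```

Emit:
{"api": "arm_command", "payload": {"plan": [[[0,0,0],0],[[0,0,0.2],0],[[0,0,0.6],0],[[0,0,1.2],0],[[0,0,1.8],0]]}}

```text
time: 19.0
position: [0.5947, 0.3286, 0.1392]
tool_rot: [-0.118, 0.697, -0.697, 0.117]
ft_force: [0.4, 0.1, -1.6]
grip_width: 0.0575
```

Emit:
{"api": "arm_command", "payload": {"plan": [[[-0.2,-0.5,0.6],0],[[-0.6,-1.6,1],0],[[-1.1,-3,1],0],[[-1.7,-4.4,1],0],[[-2.2,-5.8,1],0]]}}

```text
time: 19.5
position: [0.5394, 0.1826, 0.1649]
tool_rot: [0.117, -0.697, 0.697, -0.118]
ft_force: [-0.2, -0.0, -2.3]
grip_width: 0.0574
```

Emit:
{"api": "arm_command", "payload": {"plan": [[[-0.5,-1.3,0],0],[[-0.8,-2,0],0],[[-0.96,-2.44,-0.3],0],[[-0.96,-2.44,-1],0],[[-0.96,-2.44,-1.8],0]]}}

```text
time: 20.0
position: [0.5174, 0.1224, 0.1191]
tool_rot: [0.116, -0.697, 0.697, -0.119]
ft_force: [0.0, 0.0, -2.7]
grip_width: 0.0569
```

Emit:
{"api": "arm_command", "payload": {"plan": [[[0,0,-0.4],0],[[0,0,-0.6],0],[[0,0,-0.8],0],[[0,0,-0.9],0],[[0,0,-0.9],0]]}}

```text
time: 20.5
position: [0.516, 0.1227, 0.0959]
tool_rot: [0.117, -0.697, 0.697, -0.118]
ft_force: [0.7, 0.2, -1.8]
grip_width: 0.0578
```

Run:
```python
from h import *
c=snap('scene','s10.png');d=snap('side','d10.png')
cv2.imwrite('pics/s10c.png',np.hstack([cv2.resize(c['pixels'][130:270,240:380,::-1],None,fx=2.8,fy=2.8),cv2.resize(d['pixels'][150:290,160:300,::-1],None,fx=2.8,fy=2.8)]))
print(get_obs()['position'],get_obs()['grip_width'],get_obs()['ft_force'])
```

```text
[0.51618401 0.12263557 0.09619593] 0.05731511223097733 [-0.56135775 -0.02985628 -2.31129773]
```

View pics/s10c.png

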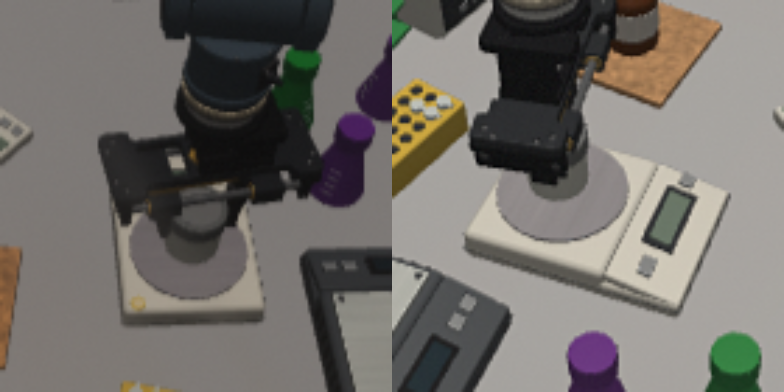

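Emit:
{"api": "arm_command", "payload": {"plan": [[[0,0,-0.2],0],[[0,0,-0.32],0],[[0,0,-0.4],0],[[0,0,-0.45],0],[[0,0,-0.45],0]]}}

```text
time: 21.1
position: [0.5157, 0.1225, 0.0843]
tool_rot: [-0.118, 0.697, -0.697, 0.117]
ft_force: [0.1, 0.2, -1.5]
grip_width: 0.0576
```

Emit:
{"api": "arm_command", "payload": {"plan": [[[0,0,-0.05],0],[[0,0,-0.08],0],[[0,0,-0.08],0]]}}

```text
time: 21.4
position: [0.5158, 0.1225, 0.084]
tool_rot: [0.117, -0.697, 0.697, -0.118]
ft_force: [-3.0, -0.3, 8.2]
grip_width: 0.0576
```

Contact at 8 N. Release.

Emit:
{"api": "arm_command", "payload": {"plan": [[[0,0,0],0],[[0,0,0],0],[[0,0,0],0],[[0,0,0],0],[[0,0,0],0]], "fingers": 1}}

```text
time: 21.9
position: [0.5158, 0.1225, 0.0824]
tool_rot: [-0.117, 0.697, -0.697, 0.117]
ft_force: [0.2, 0.2, -0.6]
grip_width: 0.085
```

Emit:
{"api": "arm_command", "payload": {"plan": [[[0,0,0],0],[[0,0,0.5],0],[[0,0,1.8],0],[[0,0,3.3],0],[[0,0,5],0]]}}

```text
time: 22.4
position: [0.515, 0.1225, 0.2089]
tool_rot: [-0.118, 0.697, -0.697, 0.117]
ft_force: [-0.1, 0.5, 0.4]
grip_width: 0.0871
```

Emit:
{"api": "arm_command", "payload": {"plan": [[[0,-1.2,1.2],0],[[-0.5,-2.8,1.8],0],[[-1,-4.4,1.8],0],[[-1,-5,1.8],0],[[-1,-5,1.8],0]]}}

```text
time: 22.9
position: [0.4908, -0.0043, 0.2537]
tool_rot: [0.116, -0.697, 0.698, -0.117]
ft_force: [0.6, -0.5, 0.3]
grip_width: 0.0869
```

Run:
```python
from h import *
c=snap('wrist','w11.png'); print(get_obs()['position'])
```

```text
[ 0.49085134 -0.00306985  0.25340556]
```

View pics/w11.png

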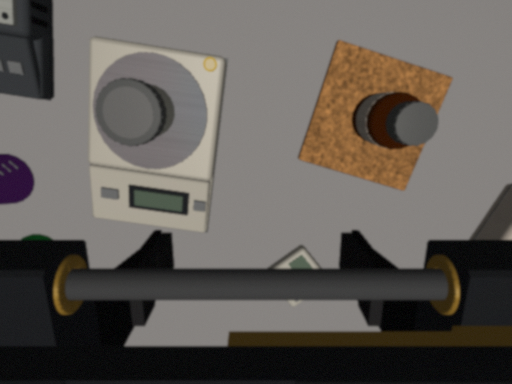

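Run:
```python
from h import *
A=load('w11.png')
print(onz(A,130,112,.112),onz(A,150.5,110,.05),onz(A,413,122.5,.118), get_obs()['position'])
```

```text
[0.51656601 0.11950658 0.112     ] [0.51639502 0.12017395 0.05      ] [ 0.58793079 -0.11460534  0.118     ] [ 0.49085134 -0.00306985  0.25340556]
```

Emit:
{"api": "arm_command", "payload": {"plan": [[[1,-1.2,0],0],[[2.2,-2.6,0],0],[[3.3,-3.9,0],0],[[3.86,-4.54,0],0],[[3.86,-4.54,-1],0]]}}

```text
time: 23.45
position: [0.5929, -0.1183, 0.2304]
tool_rot: [0.114, -0.695, 0.699, -0.121]
ft_force: [0.1, 0.4, -0.8]
grip_width: 0.0869
```

Emit:
{"api": "arm_command", "payload": {"plan": [[[0,0,-1.2],0],[[0,0,-2.6],0],[[0,0,-4],0],[[0,0,-5.2],0],[[0,0,-5.65],0]]}}

```text
time: 23.95
position: [0.5855, -0.1135, 0.0832]
tool_rot: [-0.12, 0.698, -0.696, 0.116]
ft_force: [0.2, 1.1, -0.6]
grip_width: 0.0871
```

Emit:
{"api": "arm_command", "payload": {"plan": [[[0,0,0],0],[[0,0,0],0],[[0,0,0],0],[[0,0,0],0],[[0,0,0],0]], "fingers": -1}}

```text
time: 24.45
position: [0.5879, -0.1162, 0.0875]
tool_rot: [0.117, -0.697, 0.698, -0.118]
ft_force: [-0.3, -0.3, -0.2]
grip_width: 0.0549
```

Emit:
{"api": "arm_command", "payload": {"plan": [[[0,0,0],0],[[0,0,0],0],[[0,0,0],0],[[0,0,0],0],[[0,0,0],0]]}}

```text
time: 24.95
position: [0.5881, -0.1168, 0.087]
tool_rot: [0.117, -0.697, 0.698, -0.118]
ft_force: [-0.5, -3.1, 5.3]
grip_width: 0.0388
```

Emit:
{"api": "arm_command", "payload": {"plan": [[[0,0,0],0],[[0,0,0.2],0],[[0,0,0.6],0],[[0,0,1.4],0],[[0,0,2.4],0]]}}

```text
time: 25.45
position: [0.5853, -0.1146, 0.1453]
tool_rot: [-0.119, 0.699, -0.696, 0.116]
ft_force: [0.4, 0.4, -3.3]
grip_width: 0.0375
```

Emit:
{"api": "arm_command", "payload": {"plan": [[[0,0,1],0],[[0,0.5,2.2],0],[[0.1,1.6,3.2],0],[[0.1,3,3.4],0],[[0.15,4.4,3.4],0]]}}

```text
time: 25.95
position: [0.5907, -0.0045, 0.2327]
tool_rot: [-0.117, 0.698, -0.697, 0.117]
ft_force: [0.3, 0.0, -3.0]
grip_width: 0.0369
```

Emit:
{"api": "arm_command", "payload": {"plan": [[[0,1.4,0],0],[[0.05,2.8,0],0],[[0.1,4.2,0],0],[[0.13,5.6,0],0],[[0.15,7,0],0]]}}

```text
time: 26.45
position: [0.5931, 0.1709, 0.2307]
tool_rot: [-0.119, 0.698, -0.697, 0.116]
ft_force: [0.3, 0.1, -3.3]
grip_width: 0.0376
```

Emit:
{"api": "arm_command", "payload": {"plan": [[[0.05,1.4,0],0],[[0.1,2.8,0],0],[[0.13,4.2,0],0],[[0.14,5.6,0],0],[[0.14,6.44,0],0]]}}

```text
time: 26.95
position: [0.5964, 0.3328, 0.2305]
tool_rot: [-0.119, 0.698, -0.697, 0.117]
ft_force: [0.0, 0.6, -3.2]
grip_width: 0.0377
```

Emit:
{"api": "arm_command", "payload": {"plan": [[[0,0,0],0],[[0,0,-0.6],0],[[0,0,-1.4],0],[[0,0,-2.2],0],[[0,0,-2.6],0]]}}

```text
time: 27.45
position: [0.5966, 0.3281, 0.1639]
tool_rot: [0.119, -0.697, 0.698, -0.115]
ft_force: [-0.5, 0.1, -3.3]
grip_width: 0.0375
```

Run:
```python
from h import *
c=snap('scene','s12.png');d=snap('side','d12.png')
cv2.imwrite('pics/s12c.png',np.hstack([cv2.resize(c['pixels'][150:300,310:450,::-1],None,fx=2.8,fy=2.8),cv2.resize(d['pixels'][180:330,80:220,::-1],None,fx=2.8,fy=2.8)]))
print(get_obs()['position'],get_obs()['grip_width'],get_obs()['ft_force'])
```

```text
[0.59683582 0.32847111 0.16416224] 0.03765260775308619 [-0.42634329  0.2224489  -2.28209613]
```

View pics/s12c.png

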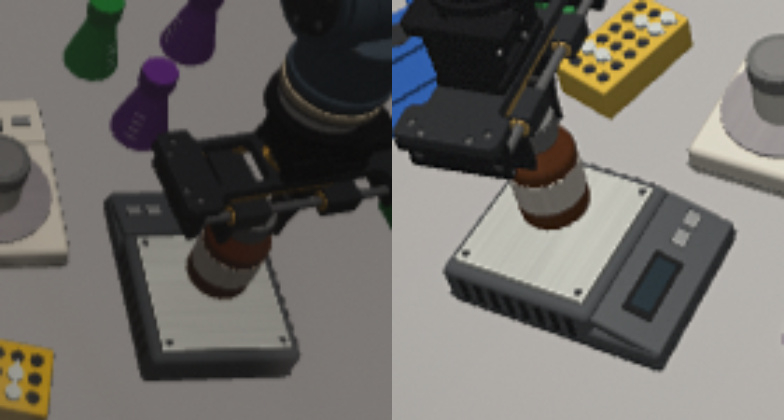

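Emit:
{"api": "arm_command", "payload": {"plan": [[[0,0,-0.3],0],[[0,0,-0.6],0],[[0,0,-0.8],0],[[0,0,-0.95],0],[[0,0,-1.05],0]]}}

```text
time: 28.05
position: [0.5982, 0.3301, 0.1397]
tool_rot: [0.118, -0.697, 0.697, -0.117]
ft_force: [-0.3, -0.2, -2.4]
grip_width: 0.0378
```

Emit:
{"api": "arm_command", "payload": {"plan": [[[0,0,-0.05],0],[[0,0,-0.08],0],[[0,0,-0.1],0],[[0,0,-0.1],0]]}}

```text
time: 28.45
position: [0.5984, 0.3301, 0.1379]
tool_rot: [-0.117, 0.697, -0.697, 0.118]
ft_force: [-0.8, 0.1, -0.6]
grip_width: 0.0375
```

Emit:
{"api": "arm_command", "payload": {"plan": [[[0,0,-0.03],0],[[0,0,-0.05],0],[[0,0,-0.05],0]]}}

```text
time: 28.75
position: [0.5987, 0.3302, 0.1379]
tool_rot: [-0.117, 0.697, -0.697, 0.118]
ft_force: [-1.8, -0.3, 5.1]
grip_width: 0.0375
```

Contact at 5 N. Release and clear away.

Emit:
{"api": "arm_command", "payload": {"plan": [[[0,0,0],0],[[0,0,0],0],[[0,0,0],0],[[0,0,0],0],[[0,0,0],0]], "fingers": 1}}

```text
time: 29.25
position: [0.5983, 0.33, 0.136]
tool_rot: [0.118, -0.697, 0.697, -0.117]
ft_force: [0.5, 0.1, -0.6]
grip_width: 0.0695
```

Emit:
{"api": "arm_command", "payload": {"plan": [[[0,0,0],0],[[0,0,0],0],[[0,0,0.5],0],[[0,0,1.8],0],[[0,0,3.3],0]]}}

```text
time: 29.75
position: [0.5974, 0.3297, 0.2189]
tool_rot: [0.119, -0.697, 0.697, -0.116]
ft_force: [0.6, -0.9, -0.2]
grip_width: 0.0869
```

Emit:
{"api": "arm_command", "payload": {"plan": [[[0,0,1.3],0],[[-1.2,-0.4,2],0],[[-2.8,-0.8,2],0],[[-3,-1,2],0],[[-3,-1,2],0]]}}

```text
time: 30.25
position: [0.5224, 0.3047, 0.2702]
tool_rot: [-0.117, 0.697, -0.697, 0.118]
ft_force: [0.8, -0.6, -0.2]
grip_width: 0.0872
```

Run:
```python
from h import *
c=snap('wrist','w13.png'); print(get_obs()['position'])
```

```text
[0.52386677 0.30515917 0.26999655]
```

View pics/w13.png

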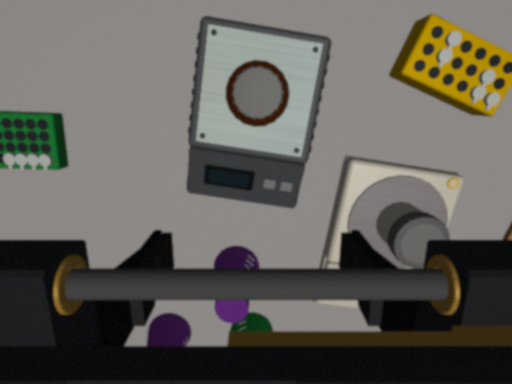

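Emit:
{"api": "arm_command", "payload": {"plan": [[[-1,-1.5,0],0],[[-2,-3,0],0],[[-2.5,-4.6,0],0],[[-3,-6,0],0],[[-3,-6,0],0]]}}

```text
time: 30.8
position: [0.4484, 0.152, 0.2689]
tool_rot: [0.116, -0.697, 0.698, -0.116]
ft_force: [0.2, 0.7, -0.4]
grip_width: 0.0872
```

Run:
```python
from h import *
c=snap('scene','s14.png');snap('side','d14.png')
B=load('w13.png'); print(get_obs()['position'])
```

```text
[0.4502548  0.15463616 0.26925995]
```

View pics/s14.png

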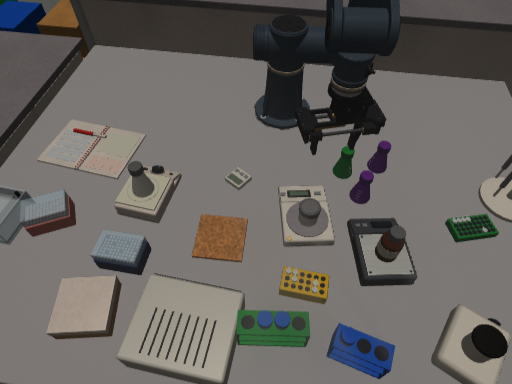

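View pics/d14.png

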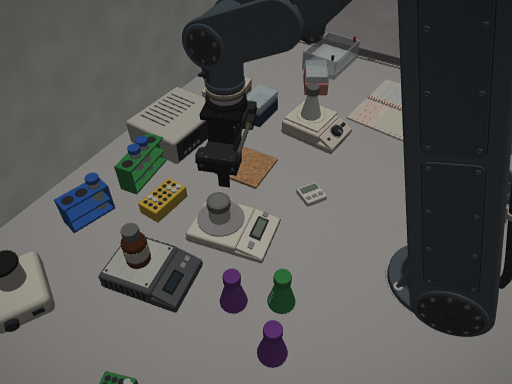

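Run:
```python
from h import *
B=load('w13.png')
print('cooler',np.mean([onz(B,*p,.06) for p in [(214,32),(315,50),(296,150),(203,136)]],0),'bottle',onz(B,257.5,92,.168))
W=load('w7.png');print('stirrer',onz(W,279,101.5,.07),'flask cap',onz(W,285,104,.174))
hand_in()
```

```text
cooler [0.59908955 0.32961706 0.06      ] bottle [0.59873713 0.32946525 0.168     ]
stirrer [ 0.49918659 -0.36391594  0.07      ] flask cap [ 0.49705897 -0.36201352  0.174     ]
the job is handed in; nothing more can be done
```

All three vessels are at their next stations and the job is handed in. I parked the bottle on the cork mat, moved the flask to the stirrer and the jar to the balance, then took the bottle to the cooling plate. The run took about 31 s.

Each vessel was gripped by its cap or lid and lowered until the wrist force showed contact, at most about 8 N, before I let go.

| Vessel | Station | Offset from centre (wrist camera, after placing) |
|---|---|---|
| Flask | Stirrer | about 3 mm |
| Jar | Balance | about 1 mm |
| Bottle | Cooling plate | under 1 mm |

- **Last views:** the final scene and side pictures show all three upright, the gripper clear, and the timer, tube rack, tip box and coloured flasks apparently where they started. I judged that by eye and did not measure it.
- **Disagreements:** my first two-camera fix of the stirrer's centre was about 7–9 mm off the wrist-camera value, because one plate corner was hidden. I used the wrist value. Some measured heights were 2–4 mm off the stated ones. Single cooling-plate screw points were up to about 15 mm off, though their mean was right.

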